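Shift the lead former's gear lever from first into third

ROBOT

A 6-joint arm with a two-finger parallel gripper is mounted at the origin on the work surface; the furniture and walls round the work are solid. World frame = base frame: x ahead of the robot, y to its left, z up, the work surface at z = 0. Lengths are in mm, angles in rad, forces in N, time in s.
With the tool pointing down it reaches from about 300 to 775 mm from the base axis. Payload 14.6 kg.
Tool frame: the origin (TCP) lies on the front face of the gripper's body, between the roots of the fingers; the fingertips stand 97 mm ahead of it and the grasp point (between the pads) lies 78 mm ahead of it; z points along the fingers, y is the direction in which the jaws open and shut (so a half turn about z gives the same grasp; the last joint's range is limited). The gripper opens to 94 mm and grips with 3 to 60 N. Pads are 16 mm wide; open, the fingers measure 119 mm over their backs; the gripper's body (75 mm by 177 mm) begins 78 mm behind the grasp point.
Start: joints at [-1.18, 0.3, 1.521, -0, 1.321, -0.067], TCP at [243.079, -493.359, 302.646] pointing down, gripper open.
Joint ranges: [-3.03, 3.03], [-0.79, 2.21], [0.23, 2.52], [-1.04, 4.18], [0, 3.07], [-2.55, 2.55]. Speed limits (rad/s): [2.22, 2.22, 2.57, 3.14, 3.14, 3.14].

INTERFACE

Orientations are given as [roll, pitch, yaw] about the fixed x, y, z axes, in that order (R = Rz(yaw) Ry(pitch) Rx(roll)).
In Python, from cell import manip, eyes, finder gives the robot as it stands.
- The arm moves only by the tool drive_tool, never from a script. Its argument "rows" is a list of rows, each an object with "offset": the shift along the tool's x, y, z in mm, a list of three; "spin": the turn about the tool's z in degrees; "jaw": the finger opening in mm, from 0 to 94. In form: [{"offset": [dx, dy, dz], "spin": spin, "jaw": jaw}, ...]. A call has 1 to 20 rows; each row shifts and turns the commanded pose from where the row before left it, along the tool's axes as they then stand; what a row does not reach is not made up. A row lasts 1/10 s, in which the tool goes at most 50 mm and 8.59 degrees, less where a joint would pass 70% of its speed; a pose out of reach is approached as far as the arm can. A call is refused whole if a number of a shift passes 50 or a number of a turn 8.59, either way. A call with a gripper value outside its range is refused whole. The fingers move at their own pace and stop on an object; "force" is the grip in N (left out, the last holds). Time passes only in rows, so rows that do not move let the fingers close. It gives the time, the measured TCP pose, the force and the opening at its end, in the units of the state.
- manip.read_state(): the state, without advancing time (a new reading comes with each control period).
- eyes.camera(name): name is "side" or "top" or "wrist"; returns a dict with "color" (384x512x3 uint8, blue, green, red), "depth" (384x512 float32, mm along the optical axis (not along the pixel's ray), 0 where there is no reading), "vfov" (degrees; the focal length in pixels is half the picture's height over the tangent of half this angle, whatever the lens; pixels are square), "cx", "cy" (the principal point, pixels), "rvec" (rotation vector, rad) and "tvec" (3), from world to camera coordinates, as OpenCV has them. Camera axes: x right, y down, z forward; pixel columns grow to the right and rows downward; lengths in mm; the calibration is good to about 2 mm. A picture is of the moment at which its call begins.
- manip.sign_off(): hands the job in, once; it reports no verdict.
Trained networks look in the newest picture that a camera, given by its name, has taken for a name from the list of things; names that differ only in an ending like _2 or _b are one class to them, and where a whole thing is asked for, a point or a joint stands for the part that bears it (a point fixed in the world has none). Each returns a list of dicts, best first, with "p" (0 to 1); they miss things now and then, are a little off and sometimes report something else, mostly with a low value. They report only what shows in the picture. A call takes as long as a camera call.
- finder.find_in(camera, target): "uv" ([column, row] in pixels, amid what is visible of it).
The state is a dict: "clock": time; "joints": joint angles; "qd": joint speeds; "effort": joint torques, N m; "eef_pos": TCP position; "eef_rot": TCP orientation; "wrist_force": force on the tool from outside, world axes, zero at the start; "moment": the same for the moment, N m; "finger_gap": finger opening in mm.
Only numpy, scipy, OpenCV 4.12 (cv2) and the standard library are available. Lean on these libraries where they do the work, as an engineer would, in place of code of your own. Each camera call takes 0.05 s, during which the arm holds its last target. There are 200 camera calls.

TASK

Put the lead former into third gear: push its gear lever with the fingertips back out of the first slot, across the gate to the right, and forward until it is fully home in the third slot, the right-hand one of the three on the far side. Only push the lever from outside, never take its knob between the fingers. Leave the things lying round the gearbox where they are, and finish with the fingers clear.

Things in the scene. Friction and masses are not known exactly. Their poses are not given: they have to be found in the camera images.
- gearbox: Grey gearbox of a lead former, fixed to the bench, 184 mm deep (its x, away from the robot at yaw 0), 150 mm wide (its y, to the left); its yaw is between -0.45 and 0. A shaft with two wheels reaches 108 mm to the left of its centre, 94 mm high. Origin on the bench under the gate's centre, z up. Its top is a level steel gate plate, 130 mm above the bench; the lever stands up through the gate.
- gate (a point): Centre of the gate on the plate's upper face, axes as the gearbox. A cross passage runs along y through it. From it lead three slots on the far side (+x), at y = +24 mm (first), 0 (second), -24 mm (third), and two on the near side (-x), at y = 0 and -24 mm, none behind the first. All are 15 mm wide; the slots end 31.5 mm from the gate's centre in x.
- slot3 (a point): Point on the plate's upper face in the third slot, 24 mm right of and 24 mm beyond the gate's centre: the lever's 9 mm rod stands there when nearly home.
- knob (a point): Centre of the black ball knob (32 mm diameter) on the lever, a straight 9 mm rod pivoting 60 mm above the gearbox's origin, 145 mm below the knob's centre. With A = lever_across, F = lever_forward the knob is, in the gearbox's frame, at x = 145 sin F, y = -145 sin A cos F, z = 60 + 145 cos A cos F (mm). The point's axes tilt with the lever.
- lever_across (a joint): Tilt of the lever across the gate (rad): negative to the left, positive to the right. About -0.34 in line with the first slot (where it starts), 0 with the second, +0.34 with the third; about 0.03 of play. It stays where it is left; about 2 N at the knob moves it.
- lever_forward (a joint): Tilt of the lever along the slots (rad): 0 in the cross passage (0.03 of play), positive into the far slots; about +0.35 is the end of a far slot. It starts at 0.2 to 0.34 in the first slot. Behind the first slot there is no near slot: the passage's wall stops the lever just past 0. It stays where it is left; about 2 N at the knob moves it.
- screwdriver: small cross screwdriver, 178 mm long, 23 mm thick, red handle, lying along the gearbox's left side, about 140 mm from its centre; origin near its middle, on the bench. A bystander.
- terminal: green terminal block, 12x38x11 mm, lying on the bench to the right of the gearbox; origin under its middle. A bystander.
- spool: spool of solder wire, 59x72x41 mm, standing beyond the gearbox; origin under its middle. A bystander. To the left of it, beyond the gearbox's far left corner, fixed parts bins hang on a rail, their rims up to 200 mm above the bench: keep the gripper clear of them.
- case: small closed tip case, 70x90x29 mm, on the bench to the right of the gearbox; origin under its middle. A bystander.

How it is judged (in metres and radians):
On the way, in this order (a step that is already met when the one before it is completed fails the run):
1. the lever is out of the first slot, in the cross passage (value of joint lever_forward below 0.1 rad and value of joint lever_across below -0.2 rad), for 0.1 s.
2. the lever is across, in line with the third slot (value of joint lever_across above 0.28 rad and value of joint lever_forward below 0.15 rad), for 0.1 s.
At the end, for the whole second after the job is handed in: The lever stands still in the third slot, at most 0.06 rad (9 mm at the knob) short of its end: lever_across above 0.28, lever_forward above 0.29; the four bystanders are within 30 mm of where they were (value of joint lever_across above 0.28 rad and value of joint lever_forward above 0.29 rad and velocity of joint lever_forward between -0.05 and 0.05 rad/s and distance of each of screwdriver, terminal, spool, case from where it was at the start of the episode below 0.03 m); the robot touches nothing.
It fails at once if the knob is taken between the fingers (the grasp point comes within 11 mm of the lever's line at the knob's height) (x of the grasp point in the frame of knob between -0.011 and 0.011 m and y of the grasp point in the frame of knob between -0.011 and 0.011 m and z of the grasp point in the frame of knob between -0.08 and 0.022 m).
It fails at once if one of the bystanders is pushed or lifted more than 30 mm from its place (distance of any of screwdriver, terminal, spool, case from where it was at the start of the episode above 0.03 m).
It also fails if it takes over 64 s, if anything falls off the work surface, if the arm or the gripper's body presses on something with over 40 N, if the wrist force passes 120 N, or if a joint passes its speed limit or range.

## Working session

There is one attempt and no reset: what is moved stays moved. The work goes in short steps, Python scripts to look and compute and a tool call to move; the robot and the scene stay as the last step left them, time stands still between calls to the robot, and variables do not carry over. Pictures are saved under pics/ and viewed, about 8 in all and at most 12, crops included, and the job is handed in when it is done.

Besides the shell and the picture viewer there is one more tool, called after "Emit:" in YAML: its name, and indented under it one key for each argument. drive_tool: Moves the arm, as the interface text tells. Its arguments: {"type":"object","properties":{"rows":{"type":"array","items":{"type":"object","properties":{"offset":{"type":"array","items":{"type":"number"}},"spin":{"type":"number"},"jaw":{"type":"number"}}}},"force":{"type":"number"}},"required":["rows"]}

```bash
mkdir -p pics; cat > h.py <<'E'
import numpy as np,cv2
from cell import manip,eyes,finder
def cam(n):
    c=eyes.camera(n);c['f']=c['color'].shape[0]/2/np.tan(np.radians(c['vfov'])/2)
    c['R']=cv2.Rodrigues(np.array(c['rvec'],float))[0];c['t']=np.array(c['tvec'],float).ravel();return c
def cloud(c):
    v,u=np.mgrid[:384,:512];d=c['depth']
    P=np.stack([(u-c['cx'])/c['f']*d,(v-c['cy'])/c['f']*d,d],-1)
    W=(P-c['t'])@c['R'];W[d<=0]=np.nan;return W
def proj(c,p):
    q=c['R']@np.array(p,float)+c['t'];return q[:2]/q[2]*c['f']+[c['cx'],c['cy']]
E
python3 - <<'E'
from h import *
s=manip.read_state();print(s)
ims=[]
for n in ('top','side'):
    c=cam(n);W=cloud(c);ims.append(c['color']);np.savez('/tmp/'+n,W=W,col=c['color'])
    print(n,c['f'],-c['R'].T@c['t'])
    for t in ('gearbox','knob','gate','slot3','screwdriver','terminal','spool','case'):
        for r in finder.find_in(n,t)[:2]:
            u,v=map(int,r['uv']);print(t,round(r['p'],2),u,v,W[v,u].round())
    cv2.imwrite(f'pics/{n}0.png',cv2.resize(c['color'],(800,600)))
    z=W[...,2];m=(abs(z-130)<3)
    P=W[m][:,:2].astype(np.float32);print('plate',len(P),cv2.minAreaRect(P) if len(P) else '')
E
```

```text
{'clock': 0.0, 'joints': array([-1.17953328e+00,  3.00473725e-01,  1.52154539e+00,  2.71390896e-05,
        1.32069030e+00, -6.66212721e-02]), 'qd': array([-1.00021238e-04,  2.38728132e-04, -1.03144907e-03,  2.43210070e-04,
        5.92825822e-06, -9.11497519e-04]), 'effort': array([ 2.43928662e-03, -5.31801689e+01, -3.52733517e+01,  7.08929077e-02,
        2.44234217e-02, -7.37273103e-05]), 'eef_pos': array([ 243.0668659 , -493.22190414,  302.0999236 ]), 'eef_rot': array([-3.14048012e+00, -1.00573841e-04,  4.57877530e-01]), 'wrist_force': array([-0.64669275,  0.19684848, -1.03068236]), 'moment': array([-0.04176092, -0.03106769, -0.01426044]), 'finger_gap': 93.902039965977}
top 346.8433548491264 [474.38343888   5.0288249  971.87467567]
gearbox 0.71 230 227 [517.  79.  60.]
knob 0.57 223 204 [562.  85. 198.]
knob 0.48 228 229 [512.  84.  63.]
gate 0.97 228 225 [525.  89.   6.]
slot3 0.7 228 228 [514.  84.  61.]
screwdriver 0.81 176 239 [483. 228.  20.]
terminal 0.51 233 169 [680.  79.  23.]
terminal 0.43 326 235 [ 504. -182.   14.]
spool 0.59 237 170 [674.  66.  40.]
spool 0.36 288 257 [442. -77.  26.]
case 0.61 290 257 [442. -83.  26.]
plate 3252 ((575.9141845703125, 203.35157775878906), (443.5205078125, 976.6759033203125), 63.97213363647461)
side 391.2229011530868 [ 601.34480008 -771.27920255  635.93874553]
gearbox 0.66 243 212 [533. -13. 125.]
knob 0.7 260 170 [566.  78. 190.]
gate 0.83 238 214 [522. -17. 121.]
terminal 0.65 218 302 [ 495. -184.    6.]
spool 0.68 296 230 [665.  48.  37.]
spool 0.26 261 170 [569.  78. 190.]
case 0.76 200 264 [440. -91.  27.]
plate 2476 ((404.00152587890625, 982.8109130859375), (2261.271240234375, 2084.050048828125), 75.10755157470703)
```

View pics/top0.png

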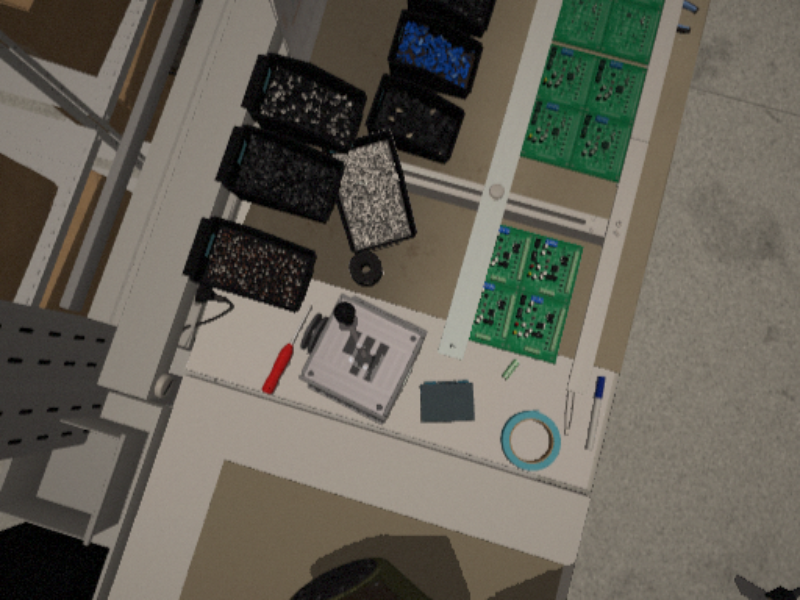

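View pics/side0.png

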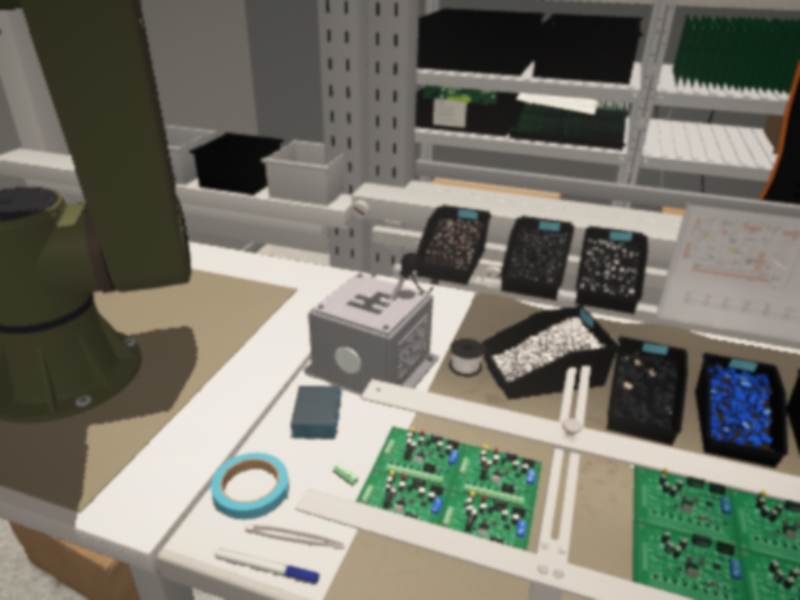

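```bash
python3 - <<'E'
from h import *
for n in ('top','side'):
    W=np.load(f'/tmp/{n}.npz')['W'];z=W[...,2]
    with np.errstate(all='ignore'):
        m=(abs(z-130)<5)&(W[...,0]>400)&(W[...,0]<660)&(W[...,1]>-60)&(W[...,1]<180)
        m=m.astype(np.uint8)
        k,l,st,ce=cv2.connectedComponentsWithStats(m);i=1+np.argmax(st[1:,4])
        P=W[l==i];print(n,len(P),P.mean(0),cv2.minAreaRect(P[:,:2].astype(np.float32)))
        q=(z>155)&(z<240)&(W[...,0]>480)&(W[...,0]<640)&(W[...,1]>0)&(W[...,1]<150)
    K=W[q];print('knob n',len(K),np.median(K,0),K.min(0),K.max(0))
    K=K[(np.linalg.norm(K-np.median(K,0),axis=1)<25)]
    from scipy.optimize import least_squares
    r=least_squares(lambda c:np.linalg.norm(K-c,axis=1)-16,K.mean(0)-[0,0,8],loss='soft_l1');print(r.x,r.cost)
E
```

```text
top 2858 [507.59605293  68.06172407 129.35490752] ((512.1810302734375, 68.99945068359375), (148.69091796875, 148.60394287109375), 65.29750061035156)
knob n 171 [569.50168559  91.09599205 199.88914326] [552.08178865  77.18327255 155.63172703] [587.09584598 108.46711538 207.32201071]
[572.24741809  92.99317613 189.81671139] 52.186456666156715
side 1435 [512.77821871  60.48897283 128.5286449 ] ((512.5263061523438, 65.24635314941406), (145.34573364257812, 144.99404907226562), 64.9112548828125)
knob n 177 [569.30854653  82.07398423 190.16709577] [554.38285053  75.46500817 155.69884483] [588.26673554  95.35991502 204.94342882]
[572.57700688  91.72619246 187.67004232] 139.3660649117907
```

The top view shows the gearbox with its knob at about (345,312), far left and in the first slot. The side view shows the knob at about (410,265), and the bins stay clear of a gripper body held above 275 mm. The gearbox centre is about (512,68) with yaw -0.434, and the knob's position fits A≈-0.34, F≈0.31.

My plan is to close the fingers and align the tool so its x is gearbox +y and its y is gearbox +x.

Emit:
drive_tool:
  rows:
    - {"offset":[0,0,-10],"spin":-7.78,"jaw":0}
    - {"offset":[0,0,-10],"spin":-7.78,"jaw":0}
    - {"offset":[0,0,-10],"spin":-7.78,"jaw":0}
    - {"offset":[0,0,-10],"spin":-7.78,"jaw":0}
    - {"offset":[0,0,-10],"spin":-7.78,"jaw":0}
    - {"offset":[0,0,0],"spin":0,"jaw":0}
    - {"offset":[0,0,0],"spin":0,"jaw":0}
  force: 40

```text
clock: 1.6
eef_pos: [243.1, -493.3, 352.3]
eef_rot: [-3.142, -0.0, 1.133]
wrist_force: [0.1, 0.2, 0.5]
finger_gap: 41.4
```

Emit:
drive_tool:
  rows:
    - {"offset":[10,10,0],"jaw":0}
    - {"offset":[20,10,0],"jaw":0}
    - {"offset":[30,10,0],"jaw":0}
    - {"offset":[35,10,0],"jaw":0}
    - {"offset":[40,10,0],"jaw":0}
    - {"offset":[40,10,0],"jaw":0}
    - {"offset":[40,10,0],"jaw":0}
    - {"offset":[40,10,0],"jaw":0}
    - {"offset":[40,10,0],"jaw":0}
    - {"offset":[40,5,0],"jaw":0}
    - {"offset":[40,0,0],"jaw":0}
    - {"offset":[40,0,0],"jaw":0}
    - {"offset":[40,0,0],"jaw":0}
    - {"offset":[40,0,0],"jaw":0}
    - {"offset":[40,0,0],"jaw":0}
    - {"offset":[40,0,0],"jaw":0}
    - {"offset":[40,0,0],"jaw":0}
    - {"offset":[33,0,0],"jaw":0}
    - {"offset":[20,0,0],"jaw":0}
    - {"offset":[0,0,0],"jaw":0}

```text
validation failed for argument at $.ro...
```

```bash
cat >> h.py <<'E'
C=np.array([512.3,68.]);YW=-0.434
def g(p):
    d=np.array(p[:2])-C;c,s=np.cos(YW),np.sin(YW);return np.array([c*d[0]+s*d[1],-s*d[0]+c*d[1]]).round(1)
def rep():
    s=manip.read_state();print(s['clock'],'g',g(s['eef_pos']),s['eef_pos'].round(1),s['eef_rot'].round(3),'F',s['wrist_force'].round(1),s['finger_gap'])
E
python3 - <<'E'
from h import *
rep();ims=[]
for n in ('wrist','side'):
    c=cam(n);ims.append(c['color']);W=cloud(c)
    for t in('knob','gate'):
        for r in finder.find_in(n,t)[:1]:
            u,v=map(int,r['uv']);print(n,t,r['p'],u,v,W[v,u].round(),g(W[v,u]))
cv2.imwrite('pics/w1.png',cv2.resize(np.hstack(ims),(800,300)))
E
```

```text
1.6 g [  -8.3 -622.5] [ 243.1 -493.3  352.3] [-3.142 -0.     1.133] F [0.1 0.2 0.5] 41.35796664760314
side knob 0.65 262 171 [571.  77. 188.] [49.7 33.5]
side gate 0.87 239 210 [523. -11. 128.] [ 43.2 -66.6]
```

View pics/w1.png

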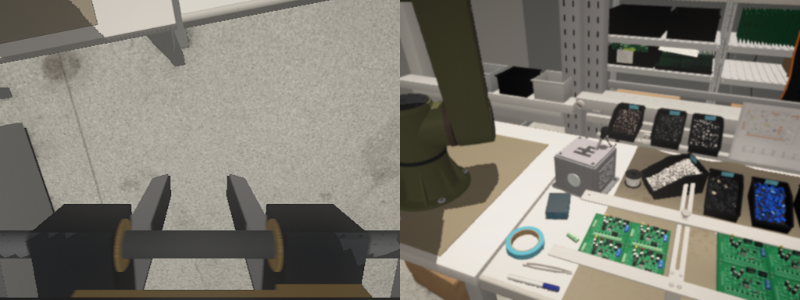

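The second move was refused because its rows had no spin value, so the arm is still at its start place. The wrist view shows only floor and the closing fingers. I'll resend the move with spin included.

Emit:
drive_tool:
  rows:
    - {"offset":[10,10,0],"spin":0,"jaw":0}
    - {"offset":[20,10,0],"spin":0,"jaw":0}
    - {"offset":[30,10,0],"spin":0,"jaw":0}
    - {"offset":[35,10,0],"spin":0,"jaw":0}
    - {"offset":[40,10,0],"spin":0,"jaw":0}
    - {"offset":[40,10,0],"spin":0,"jaw":0}
    - {"offset":[40,10,0],"spin":0,"jaw":0}
    - {"offset":[40,10,0],"spin":0,"jaw":0}
    - {"offset":[40,10,0],"spin":0,"jaw":0}
    - {"offset":[40,5,0],"spin":0,"jaw":0}
    - {"offset":[40,0,0],"spin":0,"jaw":0}
    - {"offset":[40,0,0],"spin":0,"jaw":0}
    - {"offset":[40,0,0],"spin":0,"jaw":0}
    - {"offset":[40,0,0],"spin":0,"jaw":0}
    - {"offset":[40,0,0],"spin":0,"jaw":0}
    - {"offset":[40,0,0],"spin":0,"jaw":0}
    - {"offset":[40,0,0],"spin":0,"jaw":0}
    - {"offset":[33,0,0],"spin":0,"jaw":0}
    - {"offset":[20,0,0],"spin":0,"jaw":0}
    - {"offset":[0,0,0],"spin":0,"jaw":0}

```text
clock: 3.9
eef_pos: [610.6, 75.8, 351.9]
eef_rot: [-3.141, 0.0, 1.139]
wrist_force: [0.5, -0.3, 0.0]
finger_gap: 0.3
```

```bash
python3 - <<'E'
from h import *
rep();ims=[]
for n in ('wrist','side'):
    c=cam(n);ims.append(c['color']);W=cloud(c)
    for t in('knob','gate'):
        for r in finder.find_in(n,t)[:1]:
            u,v=map(int,r['uv']);print(n,t,r['p'],u,v,W[v,u].round(),g(W[v,u]))
cv2.imwrite('pics/w2.png',cv2.resize(np.hstack(ims),(800,300)))
E
```

```text
3.9 g [85.9 48.4] [610.6  75.8 351.9] [-3.141  0.     1.139] F [ 0.5 -0.3  0. ] 0.30050900152098614
wrist knob 0.75 198 211 [574.  94. 206.] [44.7 49.8]
wrist gate 0.94 161 201 [525. 104. 131.] [-3.7 37.5]
side gate 0.61 242 213 [531. -16. 124.] [ 52.3 -68.3]
```

View pics/w2.png

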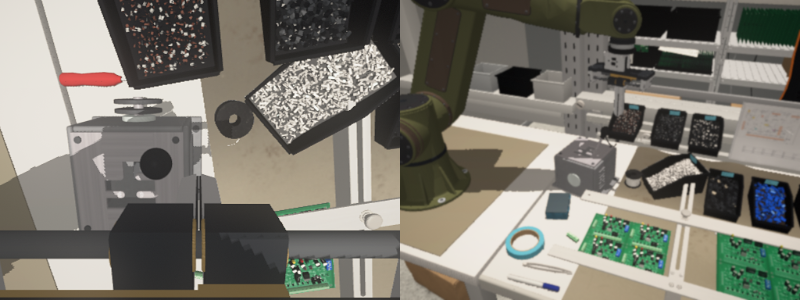

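The wrist view shows the knob at (157,163), with the closed fingers over the far side. The knob measures about (45,48) in gearbox coordinates, as expected. I'll go down and pull the lever back.

Emit:
drive_tool:
  rows:
    - {"offset":[0,0,15],"spin":0,"jaw":0}
    - {"offset":[0,0,20],"spin":0,"jaw":0}
    - {"offset":[0,0,20],"spin":0,"jaw":0}
    - {"offset":[0,0,15],"spin":0,"jaw":0}
    - {"offset":[0,0,7],"spin":0,"jaw":0}
    - {"offset":[0,-5,0],"spin":0,"jaw":0}
    - {"offset":[0,-5,0],"spin":0,"jaw":0}
    - {"offset":[0,-5,0],"spin":0,"jaw":0}
    - {"offset":[0,-5,0],"spin":0,"jaw":0}
    - {"offset":[0,-5,0],"spin":0,"jaw":0}
    - {"offset":[0,-5,0],"spin":0,"jaw":0}
    - {"offset":[0,-5,0],"spin":0,"jaw":0}
    - {"offset":[0,-5,0],"spin":0,"jaw":0}
    - {"offset":[0,-5,0],"spin":0,"jaw":0}
    - {"offset":[0,-5,0],"spin":0,"jaw":0}
    - {"offset":[0,-2,0],"spin":0,"jaw":0}
    - {"offset":[0,0,0],"spin":0,"jaw":0}

```text
clock: 5.9
eef_pos: [562.8, 94.7, 275.7]
eef_rot: [-3.141, 0.0, 1.137]
wrist_force: [1.5, -0.1, 0.5]
finger_gap: 0.7
```

```bash
cat >> h.py <<'E'
from scipy.optimize import least_squares
def knob(n='top'):
    # lever angles from knob-surface points (dark, above plate)
    c=cam(n);W=cloud(c);b=c['color'].max(-1)
    for r in finder.find_in(n,'knob')[:3]:
        u,v=map(int,r['uv']);w=W[max(v-14,0):v+15,max(u-14,0):u+15].reshape(-1,3)
        k=b[max(v-14,0):v+15,max(u-14,0):u+15].ravel()
        w=w[(w[:,2]>175)&(w[:,2]<228)&(k<75)]
        print(n,'knob',round(r['p'],2),u,v,W[v,u].round(),len(w))
        if len(w)<25: continue
        def pos(a):
            A,F=a;return 145*np.array([np.sin(F),-np.sin(A)*np.cos(F),0])+[0,0,60+145*np.cos(A)*np.cos(F)]
        G=np.array([[*g(p),p[2]] for p in w])
        s=least_squares(lambda a:np.linalg.norm(G-pos(a),axis=1)-16,[0,.1],loss='soft_l1',f_scale=2)
        print('  A,F',s.x.round(3),'rms-ish',np.sqrt(2*s.cost/len(w)).round(2),pos(s.x).round(1))
    return c
E
python3 - <<'E'
from h import *
rep()
a=knob('top');b=knob('side');c=knob('wrist')
cv2.imwrite('pics/w3.png',cv2.resize(np.hstack([a['color'][130:322,130:386],c['color'][96:288,100:356]]),(800,300)))
E
```

```text
5.9 g [34.6 45.5] [562.8  94.7 275.7] [-3.141  0.     1.137] F [ 1.5 -0.1  0.5] 0.7409313787677024
side knob 0.68 247 166 [533.  97. 190.] 107
  A,F [-0.354  0.061] rms-ish 1.95 [  8.8  50.1 195.8]
wrist knob 0.82 200 241 [543. 115. 209.] 837
  A,F [-0.346  0.041] rms-ish 0.59 [  5.9  49.2 196.3]
wrist knob 0.52 190 199 [525. 124. 130.] 10
```

View pics/w3.png

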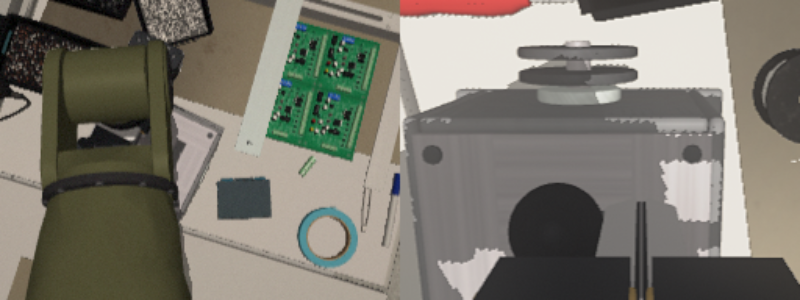

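The lever follows the fingers: in the wrist crop the knob at (555,225) lies against the finger at (605,225), with F≈0.04 and A≈-0.35. I'll push 5 mm more and then back off. After that I'll raise, go round to the left side and come down again.

At the left, the finger centre sits at gy = 49+16+8+15 = 88 and gx = 0.

Emit:
drive_tool:
  rows:
    - {"offset":[0,-3,0],"spin":0,"jaw":0}
    - {"offset":[0,-3,0],"spin":0,"jaw":0}
    - {"offset":[0,0,0],"spin":0,"jaw":0}
    - {"offset":[0,0,0],"spin":0,"jaw":0}
    - {"offset":[0,10,0],"spin":0,"jaw":0}
    - {"offset":[0,15,0],"spin":0,"jaw":0}
    - {"offset":[0,0,0],"spin":0,"jaw":0}

```text
clock: 6.9
eef_pos: [581.3, 85.8, 275.2]
eef_rot: [-3.141, 0.0, 1.136]
wrist_force: [-0.2, 0.0, -0.8]
finger_gap: 0.2
```

```bash
python3 - <<'E'
from h import *
rep()
b=knob('side');c=knob('wrist')
E
```

```text
6.9 g [55.1 45.2] [581.3  85.8 275.2] [-3.141  0.     1.136] F [-0.2  0.  -0.8] 0.18586174230512448
side knob 0.76 246 165 [530.  97. 192.] 136
  A,F [-0.353  0.016] rms-ish 1.77 [  2.3  50.1 196.1]
wrist knob 0.59 153 242 [540. 116. 211.] 837
  A,F [-0.345  0.001] rms-ish 0.6 [1.000e-01 4.910e+01 1.964e+02]
```

Emit:
drive_tool:
  rows:
    - {"offset":[0,0,-25],"spin":0,"jaw":0}
    - {"offset":[0,0,-30],"spin":0,"jaw":0}
    - {"offset":[0,0,-15],"spin":0,"jaw":0}
    - {"offset":[0,0,0],"spin":0,"jaw":0}
    - {"offset":[15,-18,0],"spin":0,"jaw":0}
    - {"offset":[15,-18,0],"spin":0,"jaw":0}
    - {"offset":[15,-19,0],"spin":0,"jaw":0}
    - {"offset":[0,0,0],"spin":0,"jaw":0}
    - {"offset":[0,0,20],"spin":0,"jaw":0}
    - {"offset":[0,0,25],"spin":0,"jaw":0}
    - {"offset":[0,0,25],"spin":0,"jaw":0}
    - {"offset":[0,0,0],"spin":0,"jaw":0}

```text
clock: 8.3
eef_pos: [548.4, 149.9, 271.8]
eef_rot: [-3.136, 0.004, 1.137]
wrist_force: [0.2, -0.4, -0.9]
finger_gap: 0.4
```

```bash
python3 - <<'E'
from h import *
rep()
c=knob('wrist');knob('side')
E
```

```text
8.3 g [-1.7 89.5] [548.4 149.9 271.8] [-3.136  0.004  1.137] F [ 0.2 -0.4 -0.9] 0.35806681388565303
wrist knob 0.65 253 343 [529. 112. 212.] 153
  A,F [-0.346 -0.004] rms-ish 0.45 [ -0.6  49.2 196.4]
side knob 0.55 246 167 [530.  99. 185.] 138
  A,F [-0.352  0.017] rms-ish 1.83 [  2.4  50.  196.1]
```

Emit:
drive_tool:
  rows:
    - {"offset":[-6,0,0],"spin":0,"jaw":0}
    - {"offset":[-6,0,0],"spin":0,"jaw":0}
    - {"offset":[-6,0,0],"spin":0,"jaw":0}
    - {"offset":[-6,0,0],"spin":0,"jaw":0}
    - {"offset":[-6,0,0],"spin":0,"jaw":0}
    - {"offset":[-6,0,0],"spin":0,"jaw":0}
    - {"offset":[-6,0,0],"spin":0,"jaw":0}
    - {"offset":[-6,0,0],"spin":0,"jaw":0}
    - {"offset":[-6,0,0],"spin":0,"jaw":0}
    - {"offset":[0,0,0],"spin":0,"jaw":0}

```text
clock: 9.5
eef_pos: [526.3, 100.9, 275.6]
eef_rot: [-3.141, 0.0, 1.136]
wrist_force: [0.1, 0.4, -1.0]
finger_gap: 0.4
```

```bash
python3 - <<'E'
from h import *
rep()
c=knob('wrist');knob('side')
E
```

```text
9.5 g [-1.1 35.7] [526.3 100.9 275.6] [-3.141  0.     1.136] F [ 0.1  0.4 -1. ] 0.37239571723429643
wrist knob 0.54 255 333 [512.  70. 219.] 24
side knob 0.7 237 211 [518.  -6. 122.] 0
side knob 0.47 242 168 [524.  62. 201.] 150
  A,F [-0.07   0.015] rms-ish 2.1 [  2.2  10.2 204.6]
```

Emit:
drive_tool:
  rows:
    - {"offset":[-6,0,0],"spin":0,"jaw":0}
    - {"offset":[-6,0,0],"spin":0,"jaw":0}
    - {"offset":[-6,0,0],"spin":0,"jaw":0}
    - {"offset":[-6,0,0],"spin":0,"jaw":0}
    - {"offset":[-6,0,0],"spin":0,"jaw":0}
    - {"offset":[-6,0,0],"spin":0,"jaw":0}
    - {"offset":[-6,0,0],"spin":0,"jaw":0}
    - {"offset":[-6,0,0],"spin":0,"jaw":0}
    - {"offset":[-6,0,0],"spin":0,"jaw":0}
    - {"offset":[-4,0,0],"spin":0,"jaw":0}
    - {"offset":[0,0,0],"spin":0,"jaw":0}
    - {"offset":[0,0,0],"spin":0,"jaw":0}

```text
clock: 10.9
eef_pos: [502.2, 48.9, 275.8]
eef_rot: [3.141, 0.0, 1.137]
wrist_force: [-0.2, -0.6, 0.4]
finger_gap: 1.0
```

```bash
python3 - <<'E'
from h import *
rep()
c=knob('wrist');knob('side')
E
```

```text
10.9 g [ -1.1 -21.6] [502.2  48.9 275.8] [3.141 0.    1.137] F [-0.2 -0.6  0.4] 0.9973904332610671
wrist knob 0.49 171 22 [496. 221.  22.] 0
side knob 0.7 232 179 [506.   9. 200.] 133
  A,F [0.338 0.014] rms-ish 1.56 [  2.1 -48.1 196.8]
```

Emit:
drive_tool:
  rows:
    - {"offset":[8,0,0],"spin":0,"jaw":0}
    - {"offset":[8,0,0],"spin":0,"jaw":0}
    - {"offset":[0,0,-20],"spin":0,"jaw":0}
    - {"offset":[0,0,-30],"spin":0,"jaw":0}
    - {"offset":[0,0,-20],"spin":0,"jaw":0}
    - {"offset":[0,0,0],"spin":0,"jaw":0}
    - {"offset":[-14,-15,0],"spin":0,"jaw":0}
    - {"offset":[-14,-15,0],"spin":0,"jaw":0}
    - {"offset":[-14,-15,0],"spin":0,"jaw":0}
    - {"offset":[0,0,0],"spin":0,"jaw":0}
    - {"offset":[0,0,20],"spin":0,"jaw":0}
    - {"offset":[0,0,30],"spin":0,"jaw":0}
    - {"offset":[0,0,20],"spin":0,"jaw":0}
    - {"offset":[0,0,0],"spin":0,"jaw":0}

```text
clock: 12.5
eef_pos: [450.1, 44.6, 272.8]
eef_rot: [-3.137, 0.002, 1.137]
wrist_force: [-0.3, -1.2, -0.4]
finger_gap: 0.4
```

```bash
python3 - <<'E'
from h import *
rep()
c=knob('wrist');d=knob('side')
cv2.imwrite('pics/w4.png',cv2.resize(np.hstack([d['color'][100:292,130:386],c['color'][::2,::2]]),(800,300)))
E
```

```text
12.5 g [-46.6 -47.3] [450.1  44.6 272.8] [-3.137e+00  2.000e-03  1.137e+00] F [-0.3 -1.2 -0.4] 0.4447192412937122
wrist knob 0.57 340 239 [492.  37. 205.] 840
  A,F [0.342 0.001] rms-ish 0.56 [ 1.000e-01 -4.860e+01  1.966e+02]
side knob 0.76 229 181 [499.   8. 195.] 128
  A,F [0.337 0.013] rms-ish 1.38 [  1.9 -48.  196.8]
```

View pics/w4.png

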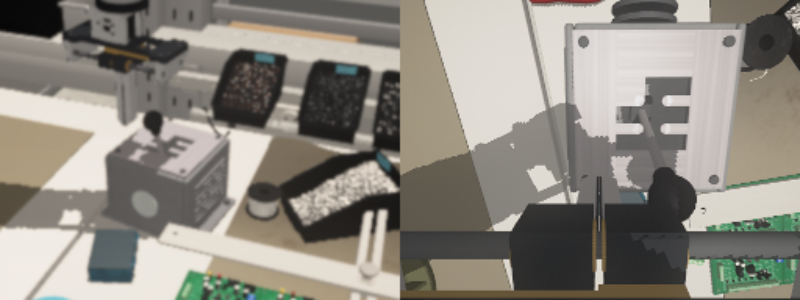

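The wrist view shows the knob at (670,190), right of the gate and level with the cross passage. The fingers at (600,200) are on its near side, and the fit gives A=0.34, F=0. Next is the forward push.

Emit:
drive_tool:
  rows:
    - {"offset":[0,6,0],"spin":0,"jaw":0}
    - {"offset":[0,6,0],"spin":0,"jaw":0}
    - {"offset":[0,6,0],"spin":0,"jaw":0}
    - {"offset":[0,6,0],"spin":0,"jaw":0}
    - {"offset":[0,6,0],"spin":0,"jaw":0}
    - {"offset":[0,6,0],"spin":0,"jaw":0}
    - {"offset":[0,6,0],"spin":0,"jaw":0}
    - {"offset":[0,6,0],"spin":0,"jaw":0}
    - {"offset":[0,6,0],"spin":0,"jaw":0}
    - {"offset":[0,5,0],"spin":0,"jaw":0}
    - {"offset":[0,5,0],"spin":0,"jaw":0}
    - {"offset":[0,3,0],"spin":0,"jaw":0}
    - {"offset":[0,0,0],"spin":0,"jaw":0}
    - {"offset":[0,0,0],"spin":0,"jaw":0}

```text
clock: 14.1
eef_pos: [511.2, 16.1, 275.6]
eef_rot: [3.142, 0.0, 1.137]
wrist_force: [-1.9, 0.5, -0.2]
finger_gap: 0.5
```

```bash
python3 - <<'E'
from h import *
rep()
c=knob('wrist');d=knob('side')
E
```

```text
14.1 g [ 20.8 -47.5] [511.2  16.1 275.6] [3.142 0.    1.137] F [-1.9  0.5 -0.2] 0.5453294022111108
wrist knob 0.76 295 229 [535.  19. 199.] 837
  A,F [0.175 0.226] rms-ish 2.16 [ 32.4 -24.6 199.2]
side knob 0.67 247 185 [542.  -8. 195.] 116
  A,F [0.333 0.357] rms-ish 1.18 [ 50.6 -44.4 188.4]
```

Emit:
drive_tool:
  rows:
    - {"offset":[0,2,0],"spin":0,"jaw":0}
    - {"offset":[0,1,0],"spin":0,"jaw":0}
    - {"offset":[0,0,0],"spin":0,"jaw":0}
    - {"offset":[0,0,0],"spin":0,"jaw":0}

```text
clock: 14.7
eef_pos: [513.2, 15.3, 275.4]
eef_rot: [-3.139, 0.0, 1.137]
wrist_force: [-9.2, 3.6, 1.2]
finger_gap: 0.4
```

Emit:
drive_tool:
  rows:
    - {"offset":[0,-10,0],"spin":0,"jaw":0}
    - {"offset":[0,-15,0],"spin":0,"jaw":0}
    - {"offset":[0,-15,0],"spin":0,"jaw":0}
    - {"offset":[0,0,-20],"spin":0,"jaw":0}
    - {"offset":[0,0,-30],"spin":0,"jaw":0}
    - {"offset":[0,0,-30],"spin":0,"jaw":0}
    - {"offset":[0,0,0],"spin":0,"jaw":0}
    - {"offset":[0,0,0],"spin":0,"jaw":0}

```text
clock: 15.5
eef_pos: [477.5, 31.7, 355.8]
eef_rot: [3.14, -0.0, 1.137]
wrist_force: [0.2, 1.1, -0.6]
finger_gap: 0.5
```

```bash
python3 - <<'E'
from h import *
rep()
c=knob('wrist');d=knob('side')
cv2.imwrite('pics/w5.png',cv2.resize(np.hstack([d['color'],c['color']]),(800,300)))
E
```

```text
15.5 g [-16.4 -47.6] [477.5  31.7 355.8] [ 3.14  -0.     1.137] F [ 0.2  1.1 -0.6] 0.5142816041607152
wrist knob 0.62 330 195 [534.  18. 199.] 734
  A,F [0.208 0.226] rms-ish 2.93 [ 32.5 -29.2 198.3]
side knob 0.61 248 186 [544.  -6. 192.] 119
  A,F [0.332 0.364] rms-ish 1.19 [ 51.7 -44.2 188.1]
```

View pics/w5.png

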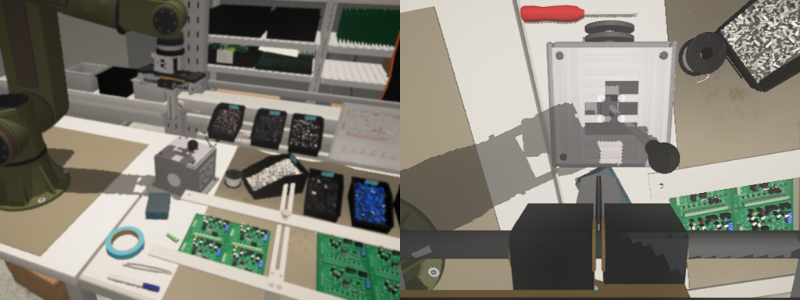

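The side view shows the lever forward in the right-hand slot with the fingers clear, and the last push met the stop at 10 N. The wrist fit disagrees (A=0.21, F=0.23) and has a poor residual, perhaps from a local minimum, so I'll refit it from a better start.

```bash
sed -i 's/,\[0,.1\],loss/,[.34,.34],loss/' h.py; python3 - <<'E'
from h import *
knob('wrist');knob('side')
s=np.load('/tmp/side.npz')['W']
c=cam('side');W=cloud(c)
for n,old in (('terminal',(218,302)),('spool',(296,230)),('case',(200,264))):
    print(n,old,[(np.round(r['uv']),round(r['p'],2)) for r in finder.find_in('side',n)[:1]])
E
```

```text
wrist knob 0.87 330 194 [533.  18. 197.] 685
  A,F [0.341 0.348] rms-ish 1.06 [ 49.4 -45.6 188.5]
side knob 0.65 246 188 [539.  -9. 188.] 121
  A,F [0.334 0.364] rms-ish 1.29 [ 51.6 -44.4 188. ]
terminal (218, 302) [(array([220., 302.]), 0.55)]
spool (296, 230) [(array([298., 227.]), 0.7)]
case (200, 264) [(array([200., 264.]), 0.65)]
```

```bash
python3 -c "
from h import *
rep();print(manip.sign_off())"
```

```text
16.1 g [-16.2 -47.5] [477.6  31.7 355.5] [-3.141  0.     1.137] F [-0.3 -0.5  0.6] 0.3445474815079315
the job is handed in; nothing more can be done
None
```

The lever is in third gear and the job is handed in, at 16.1 s of the 64 s allowed; the hand-in gave no verdict. With closed fingertips, and only from outside, I pushed it back out of the first slot, across the gate to the right, and forward. The last push met the stop at about 10 N, and I then lifted clear.

- **Lever position:** the wrist camera gives A=0.341, F=0.348, and the side camera A=0.334, F=0.364. Both are past the limits of 0.28 and 0.29.
- **Steps on the way:** I measured F≈0 with A≈-0.35 in the passage, then A≈0.34 with F≈0 in line with the third slot.
- **Bystanders:** the terminal block, spool and case are within about 4 pixels of their first detections in the side view. The screwdriver was not measured again, only seen lying beside the gearbox in the last wrist picture.
- **Fingers:** they are clear, with wrist force near 0 N.
- **Check that disagreed:** two wrist-camera fits during and after the forward push gave F≈0.23 with a poor residual. Refitting from a better starting guess, on a new picture with the lever untouched, gave the F=0.348 above.

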